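# Swing the optical rail into line about its pivot post

## Robot

A 6-joint arm with a two-finger parallel gripper is mounted at the origin on a cart in front of the work surface, level with it; the furniture and walls round the work are solid. World frame = base frame: x ahead of the robot, y to its left, z up, the work surface at z = 0. Lengths are in m, angles in rad, forces in N, time in s.
With the tool pointing down it reaches from about 0.35 to 0.975 m from the base axis. Payload 4.9 kg.
Tool frame: the origin (TCP) lies at the very end of the fingers, on their centre line; the grasp point (between the pads) lies 19 mm behind it; z points along the fingers, y is the line along which they close (so a half turn about z gives the same grasp; the last joint's range is limited). The gripper opens to 85 mm and grips with 20 to 120 N. Pads are 22 mm wide; open, the fingers measure 114 mm over their backs; the gripper's body (76 mm by 85 mm) begins 54 mm behind the grasp point. The pads swing forward as they close: fully open they stand 13 mm farther back than shut.
Start: joints at [1.081, 0.053, 1.613, -0, 1.476, -0.119], TCP at [0.226, 0.583, 0.199] pointing down, gripper open.
Joint ranges: [-3.01, 3.01], [-1.01, 2.22], [0.06, 2.58], [-1.02, 4.17], [0.09, 2.62], [-3.14, 3.14]. Speed limits (rad/s): [2.57, 2.57, 3.14, 3.14, 3.14, 3.14].

## Interface

Orientations are given as a unit quaternion [w, x, y, z].
In Python, from plant import manip gives the robot as it stands.
- The arm moves only by the tool move_arm, never from a script. Its argument "plan" is a list that holds one entry, the list of rows, each a list of 7 numbers: the shift along the tool's x, y, z as a fraction of full scale, then the turn, a rotation vector about the tool's x, y, z as a fraction of full scale, then the closure, from 0 (fully open) to 1 (shut). In form: [[[dx, dy, dz, wx, wy, wz, fingers], ...]]. A call has exactly 10 rows; each row shifts and turns the commanded pose from where the row before left it, along the tool's axes as they then stand; what a row does not reach is not made up. Full scale, the value 1, is 0.12 m for a shift and 0.15 rad for a turn. A row lasts 1/8 s, in which the tool goes at most 62.5 mm and 10.7 degrees, less where a joint would pass 70% of its speed; a pose out of reach is approached as far as the arm can. A call with a number of a shift or a turn outside -1 to 1 is refused whole. A call with a gripper value outside its range is refused whole. The fingers move at their own pace and stop on an object; the grip force is fixed at half the most. Time passes only in rows, so rows that do not move let the fingers close, or fill a call up. It gives the time, the measured TCP pose, the force, the opening and the grip force at its end, in the units of the state.
- manip.state(): the state, without advancing time (a new reading comes with each control period).
- manip.grab_frame(name): name is "scene" or "side" or "wrist"; returns a dict with "pixels" (480x640x3 uint8, blue, green, red), "depth" (480x640 float32, m along the optical axis (not along the pixel's ray), 0 where there is no reading), "vfov" (degrees; the focal length in pixels is half the picture's height over the tangent of half this angle, whatever the lens; pixels are square), "cx", "cy" (the principal point, pixels), "view" (4x4, takes a point from world to camera coordinates). Camera axes: x right, y down, z forward; pixel columns grow to the right and rows downward; lengths in m; the calibration is good to about 2 mm. The wrist camera is an equidistant fisheye: a pixel r from the principal point sees the ray r / f radians off the axis. A picture is of the moment at which its call begins.
- manip.job_done(): hands the job in; it is judged then, once.
The state is a dict: "time": time; "joint_pos": joint angles; "joint_vel": joint speeds; "joint_efforts": joint torques, N m; "tool_pos": TCP position; "tool_rot": TCP orientation; "contact_force": force on the tool from outside, world axes, zero at the start; "ft_torque": the same for the moment, N m; "gripper_width": opening from 0.0 (shut) to 1.0 (fully open); "grasp_force": force on a finger pad.
Only numpy, scipy, OpenCV 4.12 (cv2) and the standard library are available. Lean on these libraries where they do the work, as an engineer would, in place of code of your own. Each camera call takes 0.05 s, during which the arm holds its last target. There are 200 camera calls.

## Task

Line up the aluminium optical rail on its breadboard: without lifting it, slide its forked end up against the round pivot post, then, keeping the fork pushed onto the post all the way, swing the rail round until its side presses the rubber buffer of the preset stop. Feel for that light, firm contact on both post and buffer and hold it for about a second before letting go; do not force it, disturb the stop or knock the things standing around, and leave the rail at rest with the fork on the post and its side still touching the buffer.

Things in the scene. Friction and masses are not known exactly. Their poses are not given: they have to be found in the camera images.
- base: black drilled breadboard plate, 310 x 260 x 10 mm, fixed to the bench. Origin at the centre of its underside, x along the 310 mm side (the direction in which the rail will finally lie, to within 0.1 rad), y along the 260 mm side, z up. Its top is 10 mm above the bench.
- post: the pivot: upright round steel post fixed in the breadboard, 12 mm across, 40 mm high. Origin on its axis at the plate's top, axes as the base's. In the base frame it stands at x = -125, y = -40 mm. More than 25 N between rail and post is forcing it; a push of 3 to 12 N is right.
- stop: grey stop block, 34 x 30 x 32 mm (x, y, z), fixed on the breadboard, axes as the base's. Origin at the centre of its underside on the plate's top, 185 mm in base +x and 60 mm in base -y from the post's axis. From its +y face comes a steel screw ending in a black rubber buffer. More than 10 N between rail and stop is forcing it; a press of 5 to 8 N is right.
- rail: loose aluminium rail, 20 wide, 32 high, 0.45 to 0.7 kg, lying on the breadboard, with an open 90 degree V fork (34 mm wide) at one end that centres itself on the post if brought within 10 mm sideways. Origin: underside, where the post's axis lies when the fork is seated; x from the fork to the plain end at 220 mm, z up. A sideways press with no push along the rail can ride the fork off the post.
- vial: bystander: small glass vial with black cap, 37 mm across, 70 mm high, beyond the plain end of the rail. Origin at the centre of its underside.
- beaker: bystander: plastic beaker, 56 mm across, 70 mm high, beyond the post's end of the breadboard. Origin at the centre of its underside.
- driver: bystander: screwdriver, 172 x 20 x 20 mm, lying between the robot and the breadboard along its edge. Origin under its middle, x along it.
- screw_hole (a point): where the stop's 8 mm screw leaves the block's +y face, 16 mm above the plate. The screw is preset, differently each time and not measured: the face of its 15 mm wide rubber buffer lies 20 to 50 mm from here in base +y, so the rail's final direction is base x within about 0.1 rad either way and must be felt. The buffer gives 1 mm per 5 N, 3 mm at most, then is hard.
- rail_middle (a point): middle of mass of the rail: rail x = 112, y = 0, z = 16 mm. The parallel sides to grip run from rail x = 20 to 220 mm at y = +-10 mm. The rail starts turned 0.4 to 0.62 rad anticlockwise (from above) from base x, its fork 15 to 50 mm short of the post; it is swung clockwise about the post and the buffer then meets its -y side at rail x = 185 mm. Sliding it takes 3 to 9 N.

How it is judged:
On the way, in this order (a step that is already met when the one before it is completed fails the run):
1. the fork is pushed onto the post with more than 2 N while the rail is still skewed by more than 0.25 rad (contact force between rail and post above 2 N and horizontal distance between rail and post below 0.003 m and angle between the x axis of rail and the x axis of base, either way round above 0.25 rad), for 0.2 s.
2. half way through the swing (0.22 to 0.12 rad from base x) the fork is still seated on the post within 3 mm and touching it (contact force between rail and post above 0.5 N and horizontal distance between rail and post below 0.003 m and angle between the x axis of rail and the x axis of base, either way round between 0.12 and 0.22 rad), for 0.1 s.
3. the rail presses the post with more than 2 N and the buffer with more than 3.5 N, both together for 0.4 s (contact force between rail and post above 2 N and contact force between rail and stop above 3.5 N and horizontal distance between rail and post below 0.003 m), for 0.4 s.
At the end, for the whole second after the job is handed in: The rail lies flat on the breadboard at rest, released, its fork seated on the post within 3 mm, its side still touching the stop's buffer (contact force above 0.03 N), within 0.12 rad of base x (horizontal distance between rail and post below 0.003 m and contact force between rail and stop above 0.03 N and angle between the x axis of rail and the x axis of base, either way round below 0.12 rad and height (world z) of rail below 0.013 m and angle between rail's own z axis and vertical below 0.03 rad and linear speed of rail below 0.005 m/s).
It fails at once if rail forced against the post (over 25 N) (contact force between rail and post above 25 N).
It fails at once if rail forced against the stop (over 10 N) (contact force between rail and stop above 10 N).
It fails at once if robot pushes on the stop (contact force between the arm and stop above 5 N).
It fails at once if rail lifted off the breadboard by more than 12 mm (height (world z) of rail above 0.022 m).
It fails at once if a bystander moved by more than 20 mm (distance of any of vial, beaker, driver from where it was at the start of the episode above 0.02 m).
It also fails if it takes over 72 s, if anything falls off the work surface, if the arm or the gripper's body presses on something with over 40 N, if the wrist force passes 120 N, or if a joint passes its speed limit or range.

## Working session

There is one attempt and no reset: what is moved stays moved. The work goes in short steps, Python scripts to look and compute and a tool call to move; the robot and the scene stay as the last step left them, time stands still between calls to the robot, and variables do not carry over. Pictures are saved under pics/ and viewed, at most 11 in all, crops included, and the job is handed in when it is done.

Besides the shell and the picture viewer there is one more tool, called after "Request:" as name(argument=value, ...), one argument or row to a line, values as JSON. move_arm: Moves the arm, as the interface text tells. Its arguments: {"type":"object","properties":{"plan":{"type":"array"}},"required":["plan"]}

```bash
ls; mkdir -p pics
cat > h.py <<'E'
import numpy as np, cv2
from plant import manip
def grab(n,f):
    d=manip.grab_frame(n); cv2.imwrite('pics/'+f+'.png',d['pixels'])
    np.savez('pics/'+f+'.npz',**{k:np.array(v) for k,v in d.items()}); return d
def world(d,u,v,z=None):
    f=240/np.tan(np.radians(float(d['vfov']))/2); T=np.linalg.inv(d['view'])
    r=np.array([(u-d['cx'])/f,(v-d['cy'])/f,1.])
    if z is None: s=float(d['depth'][int(v),int(u)])
    else: s=(z-T[2,3])/(T[:3,:3]@r)[2]
    return T[:3,:3]@(r*s)+T[:3,3]
E
python3 -c "
from h import *
for n in ('scene','side'): d=grab(n,n+'0'); print(n,np.linalg.inv(d['view'])[:3,3],d['vfov'])
print(manip.state())"
```

```text
pics
scene [-0.03412588 -0.22274628  0.73231362] 52.0738104536606
side [ 0.45250251 -0.70052235  0.7653226 ] 44.38009386078736
{'time': 0.1, 'joint_pos': array([ 1.08101431e+00,  5.33251194e-02,  1.61416067e+00, -2.79996675e-05,
        1.47601132e+00, -1.19016858e-01]), 'joint_vel': array([ 0.00153718, -0.00169309, -0.00214076, -0.00053081,  0.00043202,
        0.00066273]), 'joint_efforts': array([-5.53008449e-04, -3.94905388e+01, -3.71362889e+01, -1.69517662e-04,
        3.91708381e-03, -1.40602546e-05]), 'tool_pos': array([0.22617459, 0.58196486, 0.19826239]), 'tool_rot': array([-2.72107828e-04,  1.84321174e-01,  9.82865605e-01, -9.12630853e-04]), 'contact_force': array([-0.37708271, -0.19383651,  0.13119377]), 'ft_torque': array([-0.00448856, -0.00020478, -0.00611893]), 'grasp_force': 0.0, 'gripper_width': 1.001798662853605}
```

View pics/scene0.png

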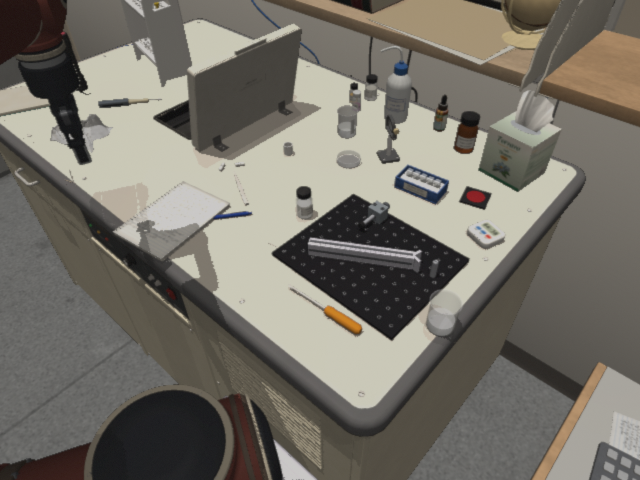

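View pics/side0.png

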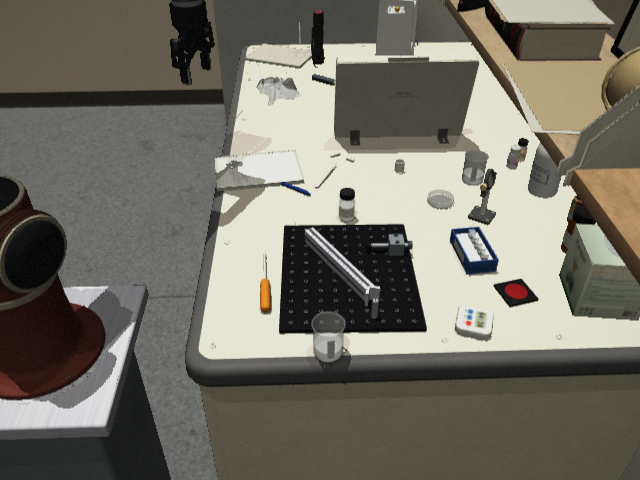

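The scene picture shows the board around (370,260) with the rail's fork near (415,258), the post at (435,268) and the stop at (376,213). In the side picture the board is at (350,275), the post at (375,300) and the stop at (397,244). I'll enlarge both.

```bash
python3 -c "
import cv2
a=cv2.imread('pics/scene0.png')[180:350,260:480]; b=cv2.imread('pics/side0.png')[210:370,250:440]
cv2.imwrite('pics/sc.png',cv2.resize(a,None,fx=3.5,fy=3.5,interpolation=2)[:600]); cv2.imwrite('pics/si.png',cv2.resize(b,None,fx=3.5,fy=3.5,interpolation=2))"
```

```text
(no output)
```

View pics/sc.png

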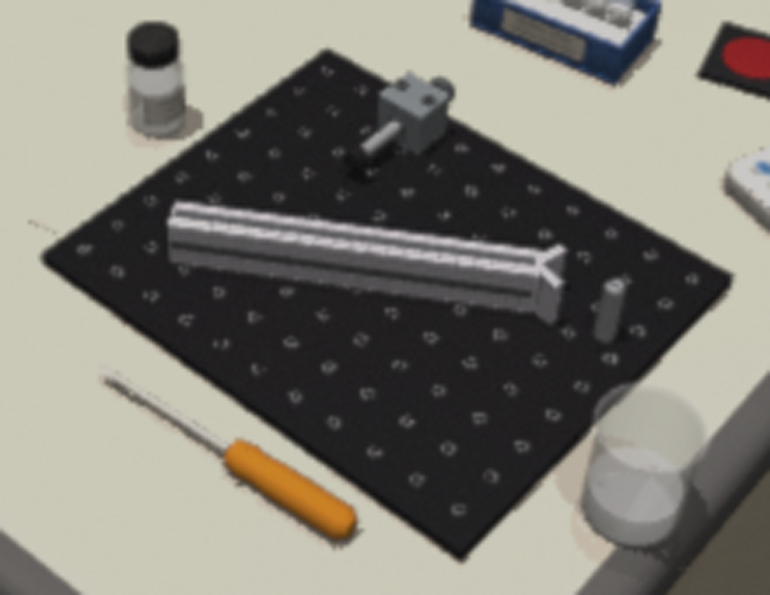

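View pics/si.png

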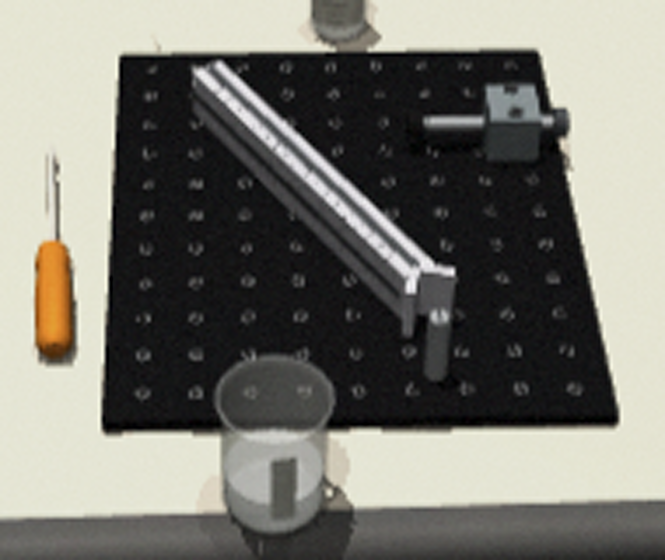

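Scene crop: board corners (43,256), (328,50), (730,275), (462,552); post top (613,287); rail end (173,212); fork tips (563,250) and (556,287). Side crop: board corners (120,55), (540,52), (617,420), (105,425); post top (440,315); rail end (205,66).

```bash
cat > m.py <<'E'
from h import *
S=dict(np.load('pics/scene0.npz'));D=dict(np.load('pics/side0.npz'))
sc=lambda u,v,z:world(S,260+u/3.5-.36,180+v/3.5-.36,z)
si=lambda u,v,z:world(D,250+u/3.5-.36,210+v/3.5-.36,z)
np.set_printoptions(precision=4,suppress=True)
loc=np.array([[155,130],[155,-130],[-155,-130],[-155,130]])/1e3
def fit(P):
    P=np.array(P)[:,:2];c=P.mean(0);A=(P-c)
    z=(A[:,0]+1j*A[:,1])@np.conj(loc[:,0]+1j*loc[:,1]); a=np.angle(z); return c,a
R=lambda a:np.array([[np.cos(a),-np.sin(a)],[np.sin(a),np.cos(a)]])
for n,f,P,post,rail in (('sc',sc,[(43,256),(328,50),(730,275),(462,552)],(613,287),[(178,203),(168,222),(563,250),(556,287)]),
  ('si',si,[(120,55),(540,52),(617,420),(105,425)],(440,315),[(218,62),(192,70),(452,270),(410,285)])):
    Q=[f(*p,.01) for p in P]; c,a=fit(Q); print(n,'c',c,'a',a,'sides',[np.linalg.norm(Q[i]-Q[i-1]) for i in range(4)])
    print(' post pred',c+R(a)@[-.125,-.04],'seen',f(*post,.05)[:2])
    r=[f(*p,.042)[:2] for p in rail]; print(' rail',*r,'w',np.linalg.norm(r[0]-r[1]),np.linalg.norm(r[2]-r[3]))
    e=(r[0]+r[1])/2;k=(r[2]+r[3])/2;print(' end',e,'fork',k,'len',np.linalg.norm(e-k),'ang',np.arctan2(*(e-k)[::-1]),'skew',np.arctan2(*(e-k)[::-1])-a)
    b=R(a).T@(np.array([e,k])-c).T; print(' base: end,fork',b.T)
print('buffer sc',R(fit([si(*p,.01) for p in [(120,55),(540,52),(617,420),(105,425)]])[1]))
E
python3 m.py
```

```text
sc c [0.5422 0.1703] a 1.5537480244714073 sides [np.float64(0.30604440552372364), np.float64(0.25758989982565594), np.float64(0.3043257222854718), np.float64(0.2571693745080376)]
 post pred [0.5801 0.0446] seen [0.5793 0.0459]
 rail [0.4774 0.2732] [0.4622 0.2669] [0.5922 0.0856] [0.5659 0.0725] w 0.01644446048023026 0.02938027083962164
 end [0.4698 0.2701] fork [0.5791 0.079 ] len 0.22007055892510752 ang 2.09010815132739 skew 0.5363601268559828
 base: end,fork [[ 0.0985  0.0741]
 [-0.0906 -0.0384]]
si c [0.5422 0.1651] a 1.5465638741185146 sides [np.float64(0.3102573711968332), np.float64(0.2592915506949033), np.float64(0.30954681340812906), np.float64(0.2555053740505514)]
 post pred [0.5792 0.0392] seen [0.5797 0.044 ]
 rail [0.4753 0.271 ] [0.4598 0.2638] [0.5912 0.0856] [0.5683 0.0751] w 0.017038753321083386 0.02522315646237937
 end [0.4676 0.2674] fork [0.5798 0.0803] len 0.21815051912266237 ang 2.110989436562676 skew 0.5644255624441612
 base: end,fork [[ 0.1005  0.0771]
 [-0.0838 -0.0396]]
buffer sc [[ 0.0242 -0.9997]
 [ 0.9997  0.0242]]
```

```bash
cat >> m.py <<'E'
print('buf',sc(358,160,.026),'screwroot',sc(392,130,.026),si(418,126,.026),'vial',sc(157,130,0),si(340,38,0))
print('panel',[world(D,*p,0) for p in ((337,142),(474,150))], world(S,196,142,0), 'beaker',si(272,510,0),'drv',sc(230,450,.01))
for uv in ((345,70),(470,70)): print(world(D,*uv))
E
python3 m.py | tail -4
```

```text
buf [0.5887 0.2283 0.026 ] screwroot [0.6238 0.2296 0.026 ] [0.5893 0.2261 0.026 ] vial [0.5489 0.359  0.    ] [0.5544 0.3497 0.    ]
panel [array([0.5554, 0.7092, 0.    ]), array([0.9124, 0.6506, 0.    ])] [ 0.5759  0.7819 -0.    ] beaker [ 0.492  -0.0361  0.    ] drv [0.382  0.1488 0.01  ]
[0.57   0.689  0.2081]
[0.8789 0.6888 0.2027]
```

Request:
move_arm(
  plan=[
    [[0,0,0,0,0,0.9,0.3],[0,0,0,0,0,0.9,0.3],[0,0,0,0,0,0.9,0.3],[0,0,0,0,0,0.9,0.3],[0,0,0,0,0,0.87,0.3],[0,0,0,0,0,0,0.3],[0,0,0,0,0,0,0.3],[0,0,0,0,0,0,0.3],[0,0,0,0,0,0,0.3],[0,0,0,0,0,0,0.3]],
  ],
)

```text
time: 1.35
tool_pos: [0.2264, 0.5825, 0.1994]
tool_rot: [0.0, 0.497, 0.868, -0.0]
contact_force: [-0.0, -0.2, 0.6]
gripper_width: 0.703
grasp_force: 0.0
```

Request:
move_arm(
  plan=[
    [[-0.46,0.047,0,0,0,0,0.3],[-0.46,0.047,0,0,0,0,0.3],[-0.46,0.047,0,0,0,0,0.3],[-0.46,0.047,0,0,0,0,0.3],[-0.46,0.047,0,0,0,0,0.3],[-0.46,0.047,0,0,0,0,0.3],[-0.46,0.047,0,0,0,0,0.3],[-0.46,0.047,0,0,0,0,0.3],[-0.46,0.05,0,0,0,0,0.3],[0,0,0,0,0,0,0.3]],
  ],
)

```text
time: 2.6
tool_pos: [0.5232, 0.1767, 0.1995]
tool_rot: [0.0, 0.5, 0.866, -0.0]
contact_force: [0.3, 0.6, -0.3]
gripper_width: 0.702
grasp_force: 0.0
```

```bash
python3 -c "
from h import *
s=manip.state();print(s['tool_pos'],s['tool_rot'])
d=grab('wrist','w1');print(d['vfov'],d['cx'],d['cy'],np.linalg.inv(d['view']))"
```

```text
[0.52316776 0.17672837 0.19945254] [ 2.37718570e-04  4.99630886e-01  8.66238363e-01 -1.42314124e-04]
65.70646984690485 322.4085321167744 241.15807825377505 [[ 8.64701294e-01  4.78893798e-01  1.51500501e-01  4.84842624e-01]
 [ 5.02285920e-01 -8.24864661e-01 -2.59436208e-01  2.44045279e-01]
 [ 7.25018240e-04  3.00431393e-01 -9.53803152e-01  3.73229944e-01]
 [ 0.00000000e+00  0.00000000e+00  0.00000000e+00  1.00000000e+00]]
```

View pics/w1.png

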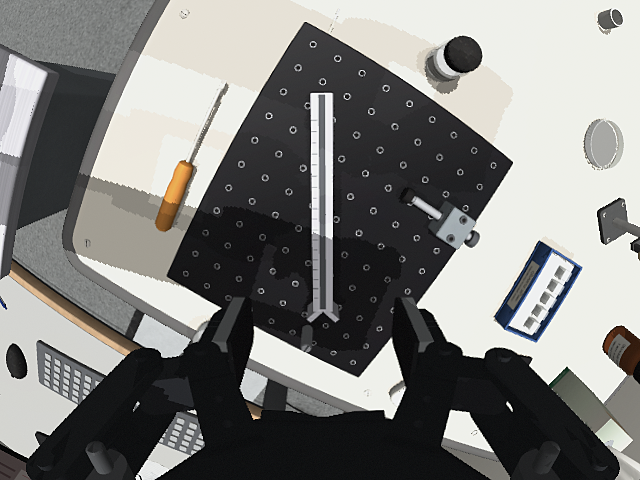

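The wrist view shows the rail upright at column 321, from its plain end (321,94) to its fork (323,315). The post is near (307,340) and the buffer face near (403,194).

```bash
cat > w.py <<'E'
from h import *
np.set_printoptions(precision=4,suppress=True)
def ww(d,u,v,z):
    f=240/np.tan(np.radians(float(d['vfov']))/2); T=np.linalg.inv(d['view'])
    x,y=u-d['cx'],v-d['cy'];r=np.hypot(x,y);t=r/f
    k=T[:3,:3]@np.array([x/r*np.sin(t),y/r*np.sin(t),np.cos(t)]);return (T[:3,3]+k*(z-T[2,3])/k[2])[:2]
E
python3 - <<'E'
from w import *
d=dict(np.load('pics/w1.npz'))
a,b,c,e=[ww(d,*p,.042) for p in ((310,94),(332,93),(314,300),(331.5,300))]
print(a,b,c,e,np.linalg.norm(a-b),np.linalg.norm(c-e)); m=(a+b)/2;n=(c+e)/2
print('end',m,'ang',np.arctan2(*(m-n)[::-1]))
print('forktips',ww(d,309,319,.042),ww(d,338,319,.042))
print('post',ww(d,308,328,.05),ww(d,307,350,.01),ww(d,307,350,.05))
print('corners',[ww(d,*p,.01) for p in ((304,23),(512,162),(360,375),(168,274))])
print('buf',ww(d,403,194,.026),'block',ww(d,430,208,.026))
E
python3 -c "
import cv2
a=cv2.imread('pics/w1.png')[270:390,240:400]
cv2.imwrite('pics/w1c.png',cv2.resize(cv2.convertScaleAbs(a,alpha=1.6,beta=30),None,fx=5,fy=5,interpolation=2))"
```

```text
[0.4605 0.2649] [0.4767 0.2753] [0.561  0.0968] [0.576  0.1055] 0.019202883806679876 0.01736693609356307
end [0.4686 0.2701] ang 2.1050299140377833
forktips [0.5673 0.0753] [0.5929 0.0901]
post [0.5696 0.0698] [0.5939 0.0211] [0.5818 0.0457]
corners [array([0.4169, 0.3264]), array([0.6727, 0.323 ]), array([0.6683, 0.0202]), array([0.4119, 0.0246])]
buf [0.5831 0.2296] block [0.6143 0.2322]
```

View pics/w1c.png

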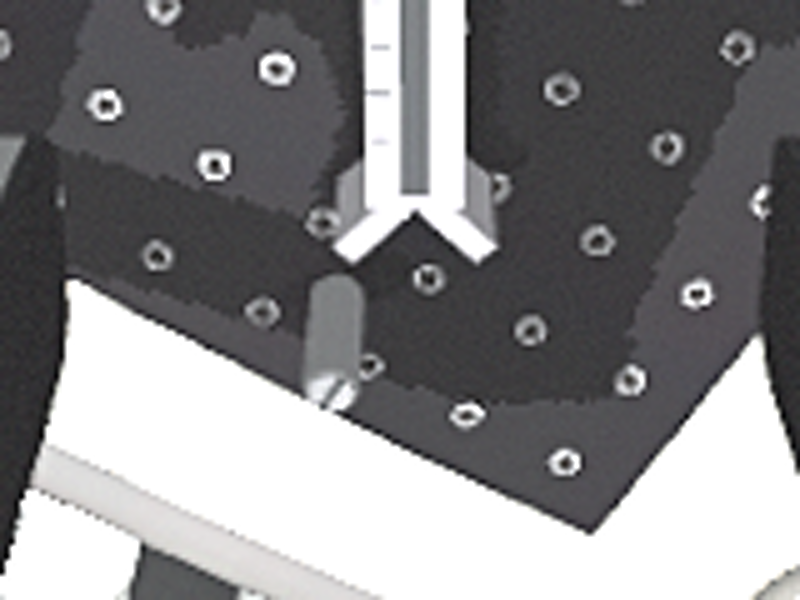

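The post top is at crop (330,388), so the post lies about 28 mm ahead of the fork and 18 mm to its side, which agrees with the scene camera. The TCP is over rail x = 112, so I'll descend and grip.

Request:
move_arm(
  plan=[
    [[0,0,0.25,0,0,0.03,0.3],[0,0,0.25,0,0,0,0.3],[0,0,0.25,0,0,0,0.3],[0,0,0.25,0,0,0,0.3],[0,0,0.25,0,0,0,0.3],[0,0,0.15,0,0,0,0.3],[0,0,0.09,0,0,0,0.3],[0,0,0.04,0,0,0,0.3],[0,0,0,0,0,0,0.3],[0,0,0,0,0,0,0.3]],
  ],
)

```text
time: 3.9
tool_pos: [0.5224, 0.1797, 0.0169]
tool_rot: [0.001, 0.499, 0.866, 0.001]
contact_force: [0.3, -0.5, 0.2]
gripper_width: 0.7
grasp_force: 0.0
```

Request:
move_arm(
  plan=[
    [[0,0,0,0,0,0,0.5],[0,0,0,0,0,0,0.6],[0,0,0,0,0,0,0.7],[0,0,0,0,0,0,0.8],[0,0,0,0,0,0,1],[0,0,0,0,0,0,1],[0,0,0,0,0,0,1],[0,0,0,0,0,0,1],[0,0,0,0,0,0,1],[0,0,0,0,0,0,1]],
  ],
)

```text
time: 5.15
tool_pos: [0.5215, 0.1796, 0.0158]
tool_rot: [0.0, 0.499, 0.866, -0.0]
contact_force: [0.4, 0.6, 0.2]
gripper_width: 0.001
grasp_force: 0.0
```

```bash
cat > st.py <<'E'
from w import *
s=manip.state();q=s['tool_rot'];yaw=2*np.arctan2(q[2],q[1]);F=s['contact_force'];p=s['tool_pos']
x=np.array([np.cos(yaw),np.sin(yaw)]);y=np.array([x[1],-x[0]])
print('t',s['time'],'p',p,'yaw',yaw,'F tool x,y,z',F[:2]@x,F[:2]@y,-F[2],'Mz',s['ft_torque'],'w',s['gripper_width'],s['grasp_force'],'x112->origin',p[:2]-.1118*x)
E
python3 st.py
```

```text
t 5.15 p [0.5215 0.1796 0.0158] yaw 2.0957849499260126 F tool x,y,z 0.3341480565062117 0.6291806898489201 -0.20996688961239124 Mz [-0.0575 -0.0542 -0.0004] w 0.0009200964105961603 0.0 x112->origin [0.5776 0.0828]
```

```bash
python3 -c "
from h import *
d=grab('wrist','w2');a=d['pixels'][150:480,100:540];e=grab('scene','s2')['pixels'][180:350,280:480]
a=cv2.resize(a,(440,330));e=cv2.resize(e,None,fx=1.8,fy=1.8,interpolation=2)
o=np.zeros((330,800,3),np.uint8);o[:,:440]=a;o[:306,440:800]=e;cv2.imwrite('pics/c2.png',o)"
```

```text
(no output)
```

View pics/c2.png

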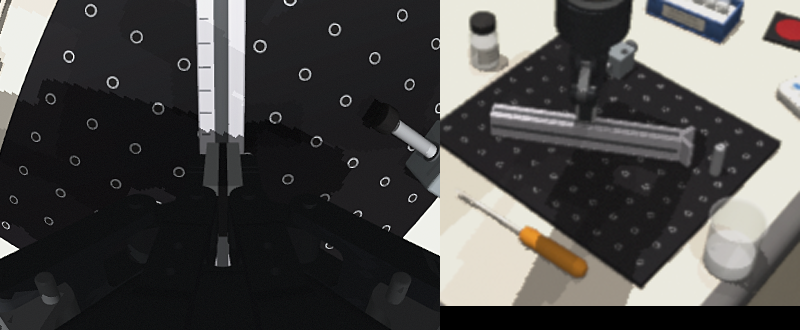

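The left half (wrist) shows the shut fingers around (224,165), in line with the rail. The right half (scene) shows the rail unmoved with the fingers ending at its top edge near (590,115). I'll check the finger height with the depth images.

Run:
```python
from w import *
d=dict(np.load('pics/w2.npz'));T=np.linalg.inv(d['view']);print(T[:3,3])
f=240/np.tan(np.radians(float(d['vfov']))/2)
def P(u,v):
    x,y=u-d['cx'],v-d['cy'];r=np.hypot(x,y);t=r/f
    k=np.array([x/r*np.tan(t),y/r*np.tan(t),1]);return T[:3,:3]@(k*d['depth'][v,u])+T[:3,3]
for u,v in ((320,200),(304,200),(340,200),(320,270),(308,290),(317,305),(334,305),(308,330),(338,330),(325,340),(323,410),(250,250)): print(u,v,P(u,v))
s=dict(np.load('pics/s2.npz'))
for u,v in ((360,248),(361,240),(360,235),(361,230),(340,244),(380,250)): print('s',u,v,world(s,u,v))
```

```text
[0.4832 0.2468 0.1896]
320 200 [0.4971 0.2212 0.0416]
304 200 [0.4915 0.2179 0.0414]
340 200 [0.504  0.2253 0.0418]
320 270 [0.5124 0.1948 0.0412]
308 290 [0.5125 0.184  0.0415]
317 305 [0.5144 0.1891 0.0626]
334 305 [0.5201 0.1924 0.0625]
308 330 [0.5123 0.1871 0.0801]
338 330 [0.521  0.1925 0.0806]
325 340 [0.518  0.1889 0.0844]
323 410 [0.554  0.1259 0.0419]
250 250 [0.4817 0.1749 0.0095]
s 360 248 [0.5178 0.178  0.0453]
s 361 240 [0.5127 0.1732 0.0742]
s 360 235 [0.4734 0.1476 0.1319]
s 361 230 [0.4761 0.1481 0.1418]
s 340 244 [0.5022 0.2162 0.0429]
s 380 250 [0.5426 0.1472 0.0414]
```

Run:
```python
from w import *
def mk(n):
    d=dict(np.load(f'pics/{n}.npz'));T=np.linalg.inv(d['view']);f=240/np.tan(np.radians(float(d['vfov']))/2)
    v,u=np.mgrid[0:480,0:640];x,y=u-d['cx'],v-d['cy'];r=np.hypot(x,y)+1e-9;t=r/f
    k=np.stack([x/r*np.tan(t),y/r*np.tan(t),np.ones_like(r)],-1)*d['depth'][...,None]
    return k@T[:3,:3].T+T[:3,3]
tcp={'w1':(.5232,.1767,.1995,2.095),'w2':(.5215,.1796,.0158,2.0958)}
for n in tcp:
    p=mk(n);X,Y,Z,a=tcp[n];D=p-[X,Y,Z]
    lx=D[...,0]*np.cos(a)+D[...,1]*np.sin(a);ly=D[...,0]*np.sin(a)-D[...,1]*np.cos(a);lz=D[...,2]
    m=(abs(lx)<.03)&(abs(ly)<.07)&(lz<.07)&(lz>(-.01 if n=='w1' else .03)) 
    for h in np.arange(0,.07,.006):
        k=m&(abs(lz-h)<.003)
        if k.sum(): print(n,'h%.3f'%h,k.sum(),'lx',np.percentile(lx[k],[2,98]),'ly',np.percentile(ly[k],[2,50,98]))
    if n=='w2':
        for v in range(260,340,6): print(v,[tuple(np.round([lx[v,u],ly[v,u],p[v,u,2]],4)) for u in (304,312,322,332,340)])
```

```text
w1 h0.036 110 lx [-0.0083  0.0093] ly [-0.0295 -0.0289  0.031 ]
w1 h0.042 483 lx [-0.0095  0.0121] ly [-0.0395 -0.0287  0.0408]
w1 h0.048 694 lx [-0.0092  0.0122] ly [-0.0416  0.0303  0.0431]
w1 h0.054 823 lx [-0.009   0.0124] ly [-0.042  -0.0287  0.0435]
w1 h0.060 896 lx [-0.009   0.0123] ly [-0.0419  0.0303  0.043 ]
w1 h0.066 959 lx [-0.0092  0.0123] ly [-0.0417 -0.0287  0.0432]
w2 h0.036 176 lx [0.0073 0.0122] ly [-0.0102  0.0006  0.0114]
w2 h0.042 427 lx [0.0071 0.012 ] ly [-0.0119  0.0006  0.0134]
w2 h0.048 514 lx [0.0069 0.0121] ly [-0.0123  0.0008  0.0139]
w2 h0.054 557 lx [0.0069 0.0121] ly [-0.0122  0.0006  0.0138]
w2 h0.060 616 lx [0.0071 0.0122] ly [-0.0123  0.0009  0.0139]
w2 h0.066 747 lx [-0.0091  0.0122] ly [-0.0057  0.0006  0.0067]
260 [(np.float64(0.0224), np.float64(-0.0071), np.float64(0.0418)), (np.float64(0.0223), np.float64(-0.0037), np.float64(0.0413)), (np.float64(0.0227), np.float64(0.0006), np.float64(0.0425)), (np.float64(0.0224), np.float64(0.0048), np.float64(0.0414)), (np.float64(0.0225), np.float64(0.0082), np.float64(0.0419))]
266 [(np.float64(0.0195),
[... 3375 characters left out ...]
079)), (np.float64(0.0115), np.float64(0.0068), np.float64(0.078))]
332 [(np.float64(0.0113), np.float64(-0.0055), np.float64(0.0818)), (np.float64(0.0111), np.float64(-0.0028), np.float64(0.0813)), (np.float64(0.0116), np.float64(0.0006), np.float64(0.0822)), (np.float64(0.0115), np.float64(0.0039), np.float64(0.082)), (np.float64(0.0119), np.float64(0.0066), np.float64(0.0826))]
338 [(np.float64(0.0125), np.float64(-0.0052), np.float64(0.0874)), (np.float64(0.0104), np.float64(-0.0027), np.float64(0.0842)), (np.float64(0.0108), np.float64(0.0006), np.float64(0.0847)), (np.float64(0.0105), np.float64(0.0039), np.float64(0.0842)), (np.float64(0.0123), np.float64(0.0064), np.float64(0.0872))]
```

The depth data shows the real finger ends about 35 mm above the reported TCP. They shut above the rail, which has not moved. I'll reopen and go about 32 mm lower, watching the vertical force.

Request:
move_arm(
  plan=[
    [[0,0,0,0,0,0,0.3],[0,0,0,0,0,0,0.3],[0,0,0,0,0,0,0.3],[0,0,0,0,0,0,0.3],[0,0,0.05,0,0,0,0.3],[0,0,0.05,0,0,0,0.3],[0,0,0.05,0,0,0,0.3],[0,0,0.04,0,0,0,0.3],[0,0,0,0,0,0,0.3],[0,0,0,0,0,0,0.3]],
  ],
)

```text
time: 6.5
tool_pos: [0.5217, 0.1796, -0.0069]
tool_rot: [0.0, 0.499, 0.866, 0.0]
contact_force: [-0.1, 0.3, -0.2]
gripper_width: 0.698
grasp_force: 0.0
```

Request:
move_arm(
  plan=[
    [[0,0,0.02,0,0,0,0.3],[0,0,0.02,0,0,0,0.3],[0,0,0.02,0,0,0,0.3],[0,0,0.01,0,0,0,0.3],[0,0,0,0,0,0,0.3],[0,0,0,0,0,0,0.5],[0,0,0,0,0,0,0.6],[0,0,0,0,0,0,0.65],[0,0,0,0,0,0,0.68],[0,0,0,0,0,0,0.7]],
  ],
)

```text
time: 7.75
tool_pos: [0.5215, 0.1795, -0.0154]
tool_rot: [-0.0, 0.499, 0.866, -0.0]
contact_force: [-0.6, 0.3, 0.4]
gripper_width: 0.301
grasp_force: 0.0
```

```bash
python3 st.py
```

```text
t 7.75 p [ 0.5215  0.1795 -0.0154] yaw 2.0957517691659207 F tool x,y,z 0.5666793942410608 -0.38842074623512235 -0.3568289836470735 Mz [ 0.0105  0.0029 -0.0218] w 0.3006749334302853 0.0 x112->origin [0.5775 0.0828]
```

Request:
move_arm(
  plan=[
    [[0,0,0,0,0,0,0.72],[0,0,0,0,0,0,0.74],[0,0,0,0,0,0,0.76],[0,0,0,0,0,0,0.78],[0,0,0,0,0,0,0.8],[0,0,0,0,0,0,1],[0,0,0,0,0,0,1],[0,0,0,0,0,0,1],[0,0,0,0,0,0,1],[0,0,0,0,0,0,1]],
  ],
)

```text
time: 9.0
tool_pos: [0.5214, 0.1795, -0.0153]
tool_rot: [-0.0, 0.499, 0.866, -0.0]
contact_force: [-4.2, -1.8, 5.5]
gripper_width: 0.218
grasp_force: 59.9
```

```bash
python3 st.py; python3 -c "
from h import *
grab('wrist','w3');grab('side','d3')"
python3 - <<'E'
from w import *
d=dict(np.load('pics/w3.npz'));a=d['pixels'][0:480,160:480];e=np.load('pics/d3.npz')['pixels'][210:340,280:430]
o=np.zeros((480,720,3),np.uint8);o[:,:320]=a;o[:347,320:]=cv2.resize(e,(400,347),interpolation=2);cv2.imwrite('pics/c3.png',o)
E
```

```text
t 9.0 p [ 0.5214  0.1795 -0.0153] yaw 2.0957984278876665 F tool x,y,z 0.49353119999298545 -4.522374379437434 -5.472577884111077 Mz [-0.2515  0.574  -0.0244] w 0.21789172729338654 59.90721881389618 x112->origin [0.5775 0.0827]
```

View pics/c3.png

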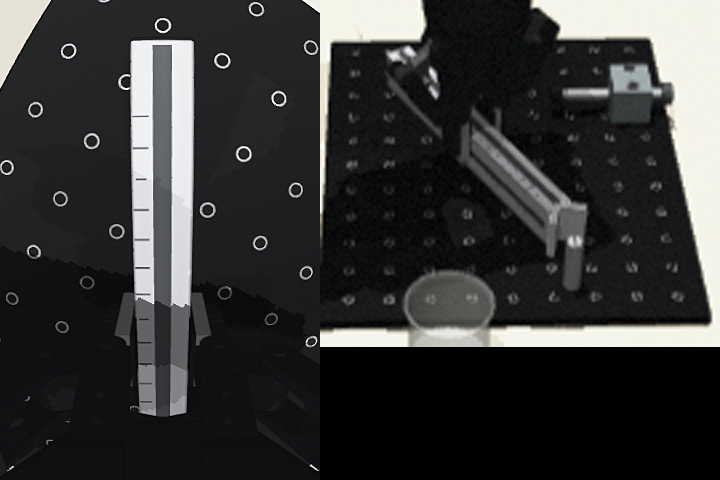

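The wrist half shows the pads gripping the rail on both sides at about (123,315) and (202,318). The side half shows the fork at (568,215), still short of the post at (575,240). First I'll slide sideways to line the fork up.

Request:
move_arm(
  plan=[
    [[0,-0.02,-0.003,0,0,0,1],[0,-0.02,0,0,0,0,1],[0,-0.02,0,0,0,0,1],[0,-0.02,0,0,0,0,1],[0,-0.02,0,0,0,0,1],[0,-0.02,0,0,0,0,1],[0,-0.025,0,0,0,0,1],[0,0,0,0,0,0,1],[0,0,0,0,0,0,1],[0,0,0,0,0,0,1]],
  ],
)

```text
time: 10.35
tool_pos: [0.5058, 0.1706, -0.0152]
tool_rot: [-0.001, 0.499, 0.866, -0.001]
contact_force: [-2.1, -1.7, -0.4]
gripper_width: 0.223
grasp_force: 59.2
```

```bash
python3 st.py
```

```text
t 10.35 p [ 0.5058  0.1706 -0.0152] yaw 2.095917623795427 F tool x,y,z -0.4768439537545006 -2.663593948674723 0.3639098903913192 Mz [-0.2228  0.4037 -0.0489] w 0.22294852638192292 59.244067668914795 x112->origin [0.5618 0.0738]
```

Request:
move_arm(
  plan=[
    [[-0.02,0,0,0,0,0,1],[-0.02,0,0,0,0,0,1],[-0.02,0,0,0,0,0,1],[-0.02,0,0,0,0,0,1],[-0.02,0,0,0,0,0,1],[-0.02,0,0,0,0,0,1],[-0.02,0,0,0,0,0,1],[-0.02,0,0,0,0,0,1],[-0.02,0,0,0,0,0,1],[0,0,0,0,0,0,1]],
  ],
)

```text
time: 11.6
tool_pos: [0.5173, 0.1519, -0.0152]
tool_rot: [-0.0, 0.5, 0.866, -0.0]
contact_force: [-0.5, -0.1, -4.3]
gripper_width: 0.22
grasp_force: 58.8
```

```bash
python3 st.py
```

```text
t 11.6 p [ 0.5173  0.1519 -0.0152] yaw 2.095506875110036 F tool x,y,z 0.1166516892232383 -0.48080820375933386 4.336404394540976 Mz [ 0.004  -0.0164  0.0039] w 0.22015510937450722 58.7643027305603 x112->origin [0.5733 0.0551]
```

Request:
move_arm(
  plan=[
    [[-0.005,0,0.002,0,0,0,1],[-0.005,0,0,0,0,0,1],[-0.005,0,0,0,0,0,1],[-0.005,0,0,0,0,0,1],[-0.005,0,0,0,0,0,1],[-0.005,0,0,0,0,0,1],[-0.005,0,0,0,0,0,1],[-0.005,0,0,0,0,0,1],[0,0,0,0,0,0,1],[0,0,0,0,0,0,1]],
  ],
)

```text
time: 12.85
tool_pos: [0.5198, 0.1479, -0.0152]
tool_rot: [0.0, 0.499, 0.866, -0.0]
contact_force: [-0.1, -0.5, -4.2]
gripper_width: 0.223
grasp_force: 58.8
```

```bash
python3 st.py; python3 -c "
from h import *
grab('side','d4');e=np.load('pics/d4.npz')['pixels'][230:330,300:420]
cv2.imwrite('pics/c4.png',cv2.resize(e,(720,600),interpolation=2))"
```

```text
t 12.85 p [ 0.5198  0.1479 -0.0152] yaw 2.0958225468749467 F tool x,y,z -0.3278778243173089 -0.33191269196005135 4.187158406499776 Mz [-0.0275 -0.0052 -0.0076] w 0.22283585431321828 58.81840467453003 x112->origin [0.5758 0.0512]
```

View pics/c4.png

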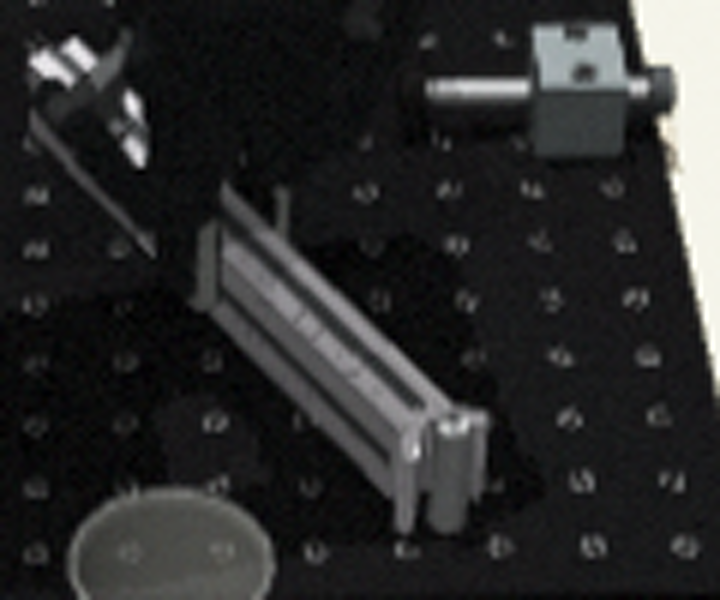

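The side view shows the post at (450,470) sitting between the fork's prongs at (405,480) and (485,460), almost seated. The rail's weight is hanging on the gripper, so I'll lower a touch and push on in small steps.

Request:
move_arm(
  plan=[
    [[0,0,0.002,0,0,0,1],[0,0,0.002,0,0,0,1],[-0.003,0,0,0,0,0,1],[-0.003,0,0,0,0,0,1],[-0.003,0,0,0,0,0,1],[-0.003,0,0,0,0,0,1],[0,0,0,0,0,0,1],[0,0,0,0,0,0,1],[0,0,0,0,0,0,1],[0,0,0,0,0,0,1]],
  ],
)

```text
time: 14.15
tool_pos: [0.521, 0.1472, -0.0153]
tool_rot: [0.0, 0.499, 0.866, 0.001]
contact_force: [-2.2, 5.4, 4.1]
gripper_width: 0.225
grasp_force: 60.0
```

```bash
python3 st.py
```

```text
t 14.15 p [ 0.521   0.1472 -0.0153] yaw 2.095654156963268 F tool x,y,z 5.822253818362181 0.8002900520144463 -4.071117348895952 Mz [ 0.7034  0.5252 -0.0857] w 0.22507246239030299 59.995946288108826 x112->origin [0.577  0.0505]
```

Request:
move_arm(
  plan=[
    [[0,0,-0.002,0,0,0,1],[-0.002,0,0,0,0,0,1],[-0.002,0,0,0,0,0,1],[-0.002,0,0,0,0,0,1],[0,0,0,0,0,0,1],[0,0,0,0,0,0,1],[0,0,0,0,0,0,1],[0,0,0,0,0,0,1],[0,0,0,0,0,0,1],[0,0,0,0,0,0,1]],
  ],
)

```text
time: 15.4
tool_pos: [0.5212, 0.1462, -0.0153]
tool_rot: [0.0, 0.499, 0.866, 0.0]
contact_force: [0.6, 4.7, 4.2]
gripper_width: 0.221
grasp_force: 59.9
```

```bash
python3 st.py
```

```text
t 15.4 p [ 0.5212  0.1462 -0.0153] yaw 2.0957208283229964 F tool x,y,z 3.760875268540132 2.857612532962316 -4.153808408426447 Mz [ 0.7912 -0.1208  0.0335] w 0.22122516871510955 59.853392243385315 x112->origin [0.5772 0.0495]
```

Request:
move_arm(
  plan=[
    [[0,0,-0.002,0,0,0,1],[-0.002,0.002,0,0,0,0,1],[-0.002,0.002,0,0,0,0,1],[-0.002,0.002,0,0,0,0,1],[0,0,0,0,0,0,1],[0,0,0,0,0,0,1],[0,0,0,0,0,0,1],[0,0,0,0,0,0,1],[0,0,0,0,0,0,1],[0,0,0,0,0,0,1]],
  ],
)

```text
time: 16.65
tool_pos: [0.521, 0.146, -0.0153]
tool_rot: [-0.001, 0.499, 0.866, -0.0]
contact_force: [-2.6, 4.5, 6.8]
gripper_width: 0.221
grasp_force: 60.3
```

```bash
python3 st.py
```

```text
t 16.65 p [ 0.521   0.146  -0.0153] yaw 2.095885941908892 F tool x,y,z 5.182054665637233 0.04164399875894542 -6.808959099474352 Mz [ 0.6842  0.29   -0.0341] w 0.2212778602510694 60.32673954963684 x112->origin [0.577  0.0492]
```

Request:
move_arm(
  plan=[
    [[0,0,-0.004,0,0,0,1],[0,0,0,0,0,0,1],[-0.002,0,0,0,0,0,1],[-0.002,0,0,0,0,0,1],[-0.002,0,0,0,0,0,1],[-0.002,0,0,0,0,0,1],[0,0,0,0,0,0,1],[0,0,0,0,0,0,1],[0,0,0,0,0,0,1],[0,0,0,0,0,0,1]],
  ],
)

```text
time: 17.9
tool_pos: [0.5218, 0.1447, -0.0152]
tool_rot: [-0.0, 0.499, 0.866, -0.0]
contact_force: [-2.3, 1.2, -1.5]
gripper_width: 0.22
grasp_force: 59.2
```

```bash
python3 st.py
```

```text
t 17.9 p [ 0.5218  0.1447 -0.0152] yaw 2.09586267534231 F tool x,y,z 2.1740652496522106 -1.3628710275227598 1.4737649660390553 Mz [0.1938 0.2807 0.0218] w 0.21985116430926716 59.19317007064819 x112->origin [0.5779 0.048 ]
```

Request:
move_arm(
  plan=[
    [[-0.002,0,0,0,0,0,1],[-0.002,0,0,0,0,0,1],[-0.002,0,0,0,0,0,1],[-0.002,0,0,0,0,0,1],[0,0,0,0,0,0,1],[0,0,0,0,0,0,1],[0,0,0,0,0,0,1],[0,0,0,0,0,0,1],[0,0,0,0,0,0,1],[0,0,0,0,0,0,1]],
  ],
)

```text
time: 19.15
tool_pos: [0.5221, 0.1443, -0.0152]
tool_rot: [-0.001, 0.499, 0.866, -0.0]
contact_force: [-2.7, 4.8, -3.5]
gripper_width: 0.219
grasp_force: 58.8
```

```bash
python3 st.py
```

```text
t 19.15 p [ 0.5221  0.1443 -0.0152] yaw 2.095604998685935 F tool x,y,z 5.489219453424193 0.0888249686043956 3.5257084484458714 Mz [ 0.6072  0.5092 -0.1698] w 0.21854546660277294 58.781073689460754 x112->origin [0.5781 0.0476]
```

Request:
move_arm(
  plan=[
    [[-0.002,0,0,0,0,0,1],[-0.002,0,0,0,0,0,1],[0,0,0,0,0,0,1],[0,0,0,0,0,0,1],[0,0,0,0,0,0,1],[0,0,0,0,0,0,1],[0,0,0,0,0,0,1],[0,0,0,0,0,0,1],[0,0,0,0,0,0,1],[0,0,0,0,0,0,1]],
  ],
)

```text
time: 20.4
tool_pos: [0.5221, 0.1441, -0.0152]
tool_rot: [-0.001, 0.5, 0.866, -0.0]
contact_force: [-4.3, 4.6, -3.8]
gripper_width: 0.222
grasp_force: 58.8
```

```bash
python3 st.py
```

```text
t 20.4 p [ 0.5221  0.1441 -0.0152] yaw 2.0954426190610405 F tool x,y,z 6.179367388836105 -1.4118942430248254 3.799829613938369 Mz [ 0.73    0.6428 -0.1763] w 0.22210462372822157 58.83625030517578 x112->origin [0.5781 0.0474]
```

The force reads 6.2 N along the rail and the moment matches a force acting at the post, so the fork is seated. Now I'll swing about the post with a lever of 112 mm.

Request:
move_arm(
  plan=[
    [[-0.001,0.014,0,0,0,0.1,1],[-0.001,0.014,0,0,0,0.1,1],[-0.001,0.014,0,0,0,0.1,1],[-0.001,0.014,0,0,0,0.1,1],[0,0.014,0,0,0,0.1,1],[0,0.014,0,0,0,0.1,1],[0,0.014,0,0,0,0.1,1],[0,0.014,0,0,0,0.1,1],[0,0,0,0,0,0,1],[0,0,0,0,0,0,1]],
  ],
)

```text
time: 21.65
tool_pos: [0.5343, 0.1502, -0.0152]
tool_rot: [-0.001, 0.551, 0.835, 0.0]
contact_force: [-4.2, 5.5, -3.8]
gripper_width: 0.221
grasp_force: 58.9
```

```bash
cat >> st.py <<'E'
P=np.array([.5797,.0478]);r=p[:2]-P;print('tau_post(cw+)',-(r[0]*F[1]-r[1]*F[0]+s['ft_torque'][2]),'dist',np.hypot(*r),'lat',r@y)
E
python3 st.py
```

```text
t 21.65 p [ 0.5343  0.1502 -0.0152] yaw 1.9754141051608973 F tool x,y,z 6.695325316010118 -1.652287449369719 3.8433420487124175 Mz [ 0.7786  0.6136 -0.2302] w 0.22142636615909086 58.86874437332153 x112->origin [0.5783 0.0474]
tau_post(cw+) 0.05477068153506462 dist 0.11197352666098515 lat -0.0014351039635675591
```

Request:
move_arm(
  plan=[
    [[-0.001,0.014,0,0,0,0.1,1],[-0.001,0.014,0,0,0,0.1,1],[0,0.014,0,0,0,0.1,1],[0,0.014,0,0,0,0.1,1],[0,0.014,0,0,0,0.1,1],[0,0.014,0,0,0,0.1,1],[0,0.014,0,0,0,0.1,1],[0,0.014,0,0,0,0.1,1],[0,0.014,0,0,0,0.1,1],[0,0,0,0,0,0,1]],
  ],
)

```text
time: 22.9
tool_pos: [0.5489, 0.1553, -0.0152]
tool_rot: [-0.001, 0.606, 0.796, 0.0]
contact_force: [-3.5, 6.8, -4.5]
gripper_width: 0.217
grasp_force: 58.8
```

```bash
python3 st.py
```

```text
t 22.9 p [ 0.5489  0.1553 -0.0152] yaw 1.8403118167772585 F tool x,y,z 7.43852630706369 -1.5408717881420135 4.485384073181141 Mz [ 0.9292  0.5468 -0.1796] w 0.21661790825181865 58.81789147853851 x112->origin [0.5787 0.0475]
tau_post(cw+) 0.015300973606806684 dist 0.1118026895602898 lat -0.0010666548896436367
```

Good and steady at 7.4 N. Next I'll swing to the middle of the halfway window (yaw about 1.72) and pause there.

Request:
move_arm(
  plan=[
    [[-0.001,0.014,0,0,0,0.1,1],[0,0.014,0,0,0,0.1,1],[0,0.014,0,0,0,0.1,1],[0,0.014,0,0,0,0.1,1],[0,0.014,0,0,0,0.1,1],[0,0.014,0,0,0,0.1,1],[0,0.014,0,0,0,0.1,1],[0,0.014,0,0,0,0.1,1],[0,0,0,0,0,0,1],[0,0,0,0,0,0,1]],
  ],
)

```text
time: 24.15
tool_pos: [0.5624, 0.1581, -0.015]
tool_rot: [-0.001, 0.652, 0.758, 0.001]
contact_force: [-2.7, 6.1, -5.5]
gripper_width: 0.225
grasp_force: 58.8
```

```bash
python3 st.py
```

```text
t 24.15 p [ 0.5624  0.1581 -0.015 ] yaw 1.7203869758613488 F tool x,y,z 6.430329618622809 -1.72625845210822 5.542112310499697 Mz [ 0.9066  0.4257 -0.2405] w 0.2254727641134208 58.76837074756622 x112->origin [0.579  0.0476]
tau_post(cw+) 0.05229364223060656 dist 0.11167870028263888 lat -0.0007087951312964823
```

Request:
move_arm(
  plan=[
    [[-0.001,0.014,0.001,0,0,0.1,1],[0,0.014,0.001,0,0,0.1,1],[-0.001,0.014,0.001,0,0,0.1,1],[0,0.007,0,0,0,0.05,1],[0,0.007,0,0,0,0.05,1],[0,0,0,0,0,0,1],[0,0,0,0,0,0,1],[0,0,0,0,0,0,1],[0,0,0,0,0,0,1],[0,0,0,0,0,0,1]],
  ],
)

```text
time: 25.4
tool_pos: [0.5692, 0.1589, -0.0152]
tool_rot: [-0.001, 0.675, 0.738, 0.001]
contact_force: [-3.3, 6.6, -4.6]
gripper_width: 0.226
grasp_force: 58.9
```

```bash
python3 st.py; python3 -c "
from h import *
grab('side','d5');e=np.load('pics/d5.npz')['pixels'][210:330,300:440]
cv2.imwrite('pics/c5.png',cv2.resize(e,(700,600),interpolation=2))"
```

```text
t 25.4 p [ 0.5692  0.1589 -0.0152] yaw 1.6602616328139983 F tool x,y,z 6.880139166093895 -2.698505361836185 4.573215381194947 Mz [ 1.002   0.4805 -0.2586] w 0.22602856189785123 58.89512658119202 x112->origin [0.5792 0.0476]
tau_post(cw+) -0.03912826599714886 dist 0.11164339415584472 lat -0.0005124976408439671
```

View pics/c5.png

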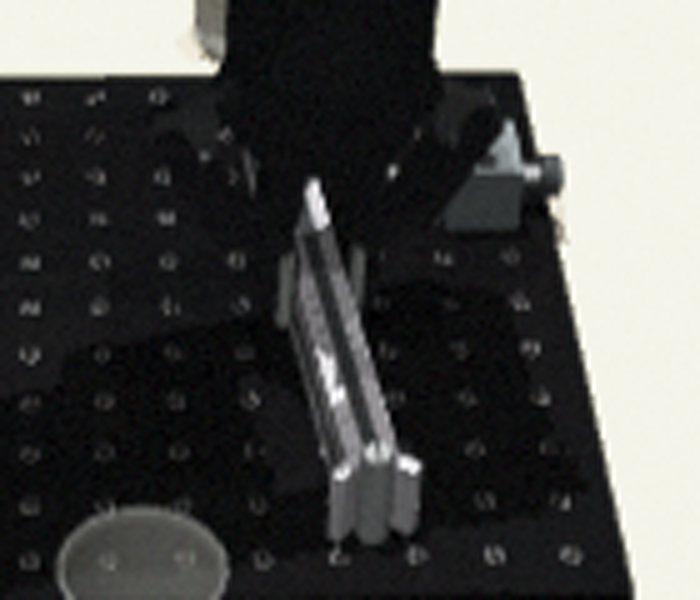

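The side view shows the post at (375,490) well seated between the prongs at (343,500) and (407,495), with the stop at (490,190). From here I'll approach the buffer slowly.

Request:
move_arm(
  plan=[
    [[0,0.005,0.001,0,0,0.035,1],[0,0.005,0.001,0,0,0.035,1],[0,0.005,0.001,0,0,0.035,1],[0,0.005,0.001,0,0,0.035,1],[0,0,0,0,0,0,1],[0,0,0,0,0,0,1],[0,0,0,0,0,0,1],[0,0,0,0,0,0,1],[0,0,0,0,0,0,1],[0,0,0,0,0,0,1]],
  ],
)

```text
time: 26.7
tool_pos: [0.5717, 0.1592, -0.0152]
tool_rot: [-0.001, 0.683, 0.731, 0.001]
contact_force: [-3.9, 6.7, -2.1]
gripper_width: 0.223
grasp_force: 59.2
```

```bash
python3 st.py
```

```text
t 26.7 p [ 0.5717  0.1592 -0.0152] yaw 1.6390728284415068 F tool x,y,z 6.918064469724124 -3.4646501314404317 2.0908139466367395 Mz [ 0.9272  0.6617 -0.2956] w 0.22295145703108904 59.20786678791046 x112->origin [0.5793 0.0476]
tau_post(cw+) -0.08859539133999533 dist 0.11166047078999801 lat -0.00038138011101786825
```

Request:
move_arm(
  plan=[
    [[0,0.005,0,0,0,0.035,1],[0,0.005,0,0,0,0.035,1],[0,0.005,0,0,0,0.035,1],[0,0,0,0,0,0,1],[0,0,0,0,0,0,1],[0,0,0,0,0,0,1],[0,0,0,0,0,0,1],[0,0,0,0,0,0,1],[0,0,0,0,0,0,1],[0,0,0,0,0,0,1]],
  ],
)

```text
time: 27.95
tool_pos: [0.5735, 0.1593, -0.0152]
tool_rot: [-0.001, 0.688, 0.725, 0.001]
contact_force: [-3.7, 7.0, -1.5]
gripper_width: 0.226
grasp_force: 59.2
```

```bash
python3 st.py
```

```text
t 27.95 p [ 0.5735  0.1593 -0.0152] yaw 1.6232937771398952 F tool x,y,z 7.147956261207934 -3.3619666755532553 1.4662027618656512 Mz [ 0.9086  0.6649 -0.3115] w 0.22558587424352491 59.203938245773315 x112->origin [0.5794 0.0476]
tau_post(cw+) -0.06168708756114161 dist 0.1116597728230747 lat -0.00031158764345330485
```

No buffer contact yet.

Request:
move_arm(
  plan=[
    [[0,0.005,0,0,0,0.035,1],[0,0.005,0,0,0,0.035,1],[0,0.005,0,0,0,0.035,1],[0,0,0,0,0,0,1],[0,0,0,0,0,0,1],[0,0,0,0,0,0,1],[0,0,0,0,0,0,1],[0,0,0,0,0,0,1],[0,0,0,0,0,0,1],[0,0,0,0,0,0,1]],
  ],
)

```text
time: 29.2
tool_pos: [0.5753, 0.1593, -0.0152]
tool_rot: [-0.001, 0.694, 0.72, 0.001]
contact_force: [-3.8, 7.0, -2.4]
gripper_width: 0.223
grasp_force: 59.2
```

```bash
python3 st.py
```

```text
t 29.2 p [ 0.5753  0.1593 -0.0152] yaw 1.6075849950261312 F tool x,y,z 7.168636727204799 -3.572639805641705 2.370542238123983 Mz [ 0.8356  0.615  -0.3556] w 0.22316735972802856 59.24955368041992 x112->origin [0.5794 0.0476]
tau_post(cw+) -0.041279786470667934 dist 0.11163513528149403 lat -0.0002790523915134702
```

Request:
move_arm(
  plan=[
    [[0,0.005,0,0,0,0.035,1],[0,0.005,0,0,0,0.035,1],[0,0.005,0,0,0,0.035,1],[0,0,0,0,0,0,1],[0,0,0,0,0,0,1],[0,0,0,0,0,0,1],[0,0,0,0,0,0,1],[0,0,0,0,0,0,1],[0,0,0,0,0,0,1],[0,0,0,0,0,0,1]],
  ],
)

```text
time: 30.45
tool_pos: [0.5759, 0.1594, -0.0152]
tool_rot: [-0.001, 0.699, 0.715, -0.001]
contact_force: [-7.8, 7.0, 1.7]
gripper_width: 0.223
grasp_force: 59.8
```

```bash
python3 st.py
```

```text
t 30.45 p [ 0.5759  0.1594 -0.0152] yaw 1.5939423023441543 F tool x,y,z 7.144558924810373 -7.679456354194641 -1.6838481952461775 Mz [0.8689 1.2602 0.2298] w 0.22290711383026088 59.7652405500412 x112->origin [0.5785 0.0476]
tau_post(cw+) -1.0784678260352938 dist 0.1116341694213347 lat -0.0012013793636922432
```

The buffer is felt: the torque about the post rose by 1.04 N m, which is about 5 N at the buffer, with about 7 N on the post. I'll add a very small press and hold.

Request:
move_arm(
  plan=[
    [[0,0.002,0,0,0,0.012,1],[0,0,0,0,0,0,1],[0,0,0,0,0,0,1],[0,0,0,0,0,0,1],[0,0,0,0,0,0,1],[0,0,0,0,0,0,1],[0,0,0,0,0,0,1],[0,0,0,0,0,0,1],[0,0,0,0,0,0,1],[0,0,0,0,0,0,1]],
  ],
)

```text
time: 31.7
tool_pos: [0.576, 0.1594, -0.0152]
tool_rot: [-0.002, 0.699, 0.715, -0.001]
contact_force: [-8.0, 5.8, 1.9]
gripper_width: 0.222
grasp_force: 59.9
```

```bash
python3 st.py
```

```text
t 31.7 p [ 0.576   0.1594 -0.0152] yaw 1.5925017140434352 F tool x,y,z 5.956821636152667 -7.832884914045838 -1.907777649191461 Mz [0.8953 1.3399 0.3714] w 0.22219211436385913 59.891397356987 x112->origin [0.5784 0.0476]
tau_post(cw+) -1.2379780399060132 dist 0.11161364751991561 lat -0.001282723088421812
```

Request:
move_arm(
  plan=[
    [[-0.002,0.002,-0.001,0,0,0.012,1],[0,0,0,0,0,0,1],[0,0,0,0,0,0,1],[0,0,0,0,0,0,1],[0,0,0,0,0,0,1],[0,0,0,0,0,0,1],[0,0,0,0,0,0,1],[0,0,0,0,0,0,1],[0,0,0,0,0,0,1],[0,0,0,0,0,0,1]],
  ],
)

```text
time: 32.95
tool_pos: [0.5761, 0.1594, -0.0152]
tool_rot: [-0.002, 0.7, 0.714, -0.001]
contact_force: [-8.9, 6.9, 1.3]
gripper_width: 0.222
grasp_force: 59.8
```

```bash
python3 st.py
```

```text
t 32.95 p [ 0.5761  0.1594 -0.0152] yaw 1.5908362284940973 F tool x,y,z 7.072652356483773 -8.720480919866098 -1.315104576127136 Mz [1.0585 1.3664 0.3351] w 0.22174684029548297 59.82335329055786 x112->origin [0.5783 0.0476]
tau_post(cw+) -1.2985967993346117 dist 0.11161961168124368 lat -0.0013876196421951943
```

The press is firm on both: about 7 N on the post and 5 to 6.5 N on the buffer, held for over 2 s. Releasing now.

Request:
move_arm(
  plan=[
    [[0,0,0,0,0,0,0.5],[0,0,0,0,0,0,0.5],[0,0,0,0,0,0,0.5],[0,0,0,0,0,0,0.5],[0,0,0,0,0,0,0.5],[0,0,0,0,0,0,0.5],[0,0,0,0,0,0,0.5],[0,0,0,0,0,0,0.5],[0,0,0,0,0,0,0.5],[0,0,0,0,0,0,0.5]],
  ],
)

```text
time: 34.2
tool_pos: [0.5776, 0.158, -0.0155]
tool_rot: [-0.0, 0.701, 0.713, -0.0]
contact_force: [-0.3, 0.4, -0.0]
gripper_width: 0.501
grasp_force: 0.0
```

```bash
python3 st.py
python3 - <<'E'
from w import *
from h import *
a=grab('wrist','w6')['pixels'][0:480,160:480];e=grab('side','d6')['pixels'][210:330,300:440]
o=np.zeros((480,800,3),np.uint8);o[:,:320]=a;o[:411,320:]=cv2.resize(e,(480,411),interpolation=2);cv2.imwrite('pics/c6.png',o)
E
```

```text
t 34.2 p [ 0.5776  0.158  -0.0155] yaw 1.5889581237773156 F tool x,y,z 0.39931690030670947 -0.25650329443731806 0.001393424098286264 Mz [ 0.013  -0.0065 -0.0207] w 0.5010297351029305 0.0 x112->origin [0.5796 0.0462]
tau_post(cw+) -0.007495525246779242 dist 0.11021530028129692 lat -0.00013138438623000242
```

View pics/c6.png

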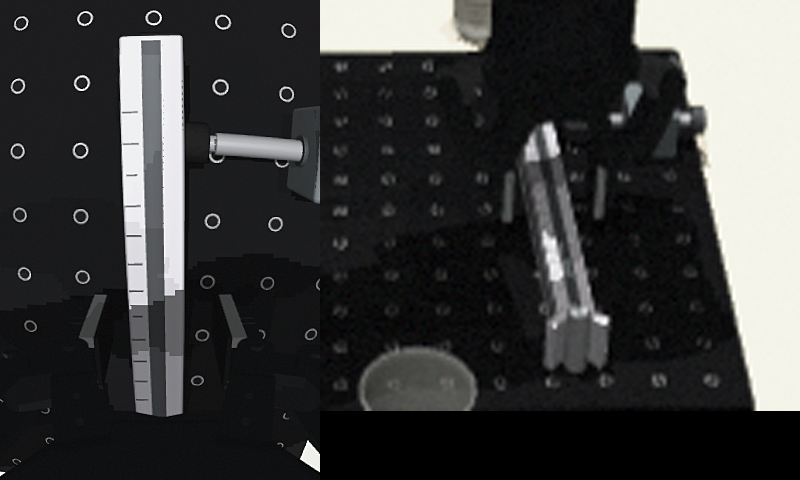

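The fork is on the post (right half, 575,345) and the buffer at (197,142) in the left half touches the rail's side. The pads are clear on both sides, so I'll retreat straight up and hand in.

Request:
move_arm(
  plan=[
    [[0,0,-0.05,0,0,0,0.5],[0,0,-0.1,0,0,0,0.5],[0,0,-0.15,0,0,0,0.5],[0,0,-0.2,0,0,0,0.5],[0,0,-0.2,0,0,0,0.5],[0,0,-0.1,0,0,0,0.5],[0,0,0,0,0,0,0.5],[0,0,0,0,0,0,0.5],[0,0,0,0,0,0,0.5],[0,0,0,0,0,0,0.5]],
  ],
)

```text
time: 35.55
tool_pos: [0.577, 0.1579, 0.0795]
tool_rot: [-0.0, 0.701, 0.713, -0.001]
contact_force: [-0.4, -0.3, -0.4]
gripper_width: 0.504
grasp_force: 0.0
```

```bash
python3 st.py; python3 -c "
from plant import manip
print(manip.job_done())"
```

```text
t 35.55 p [0.577  0.1579 0.0795] yaw 1.5889289637055835 F tool x,y,z -0.3341544238497479 -0.44110948627364654 0.36381595298942776 Mz [-0.024  -0.0042 -0.0632] w 0.504279792239746 0.0 x112->origin [0.579  0.0461]
tau_post(cw+) 0.014441268228486737 dist 0.11011547328223914 lat -0.0006910775177972231
the job is handed in; nothing more can be done
None
```

The job is handed in (no verdict returned): the last picture, before the gripper backed off, shows the fork on the post and the rail's side touching the buffer, after a hold of over 2 s at about 7 N on the post and 4–6.5 N on the buffer (both estimated from the wrist force). During the slide and swing the gripper carried most of the rail's weight at times, so it may have been a hair off the board.

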